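# Click the bench magnifier over a specimen pot and hold it there

### The arm

A 6-joint arm with a two-finger parallel gripper is mounted at the origin on the work surface. World frame = base frame: x ahead of the robot, y to its left, z up, the work surface at z = 0. Lengths are in m, angles in rad, forces in N, time in s.
With the tool pointing down it reaches from about 0.275 to 0.725 m from the base axis. Payload 15.9 kg.
Tool frame: the origin (TCP) lies on the centre line of the jaws, within the pads' length; the fingertips stand 22 mm ahead of it and the grasp point (between the pads) lies 3 mm ahead of it; z points along the fingers, y is the line along which they close (so a half turn about z gives the same grasp; the last joint's range is limited). The gripper opens to 85 mm and grips with 20 to 120 N. Pads are 22 mm wide; open, the fingers measure 114 mm over their backs; the gripper's body (76 mm by 85 mm) begins 54 mm behind the grasp point. The pads swing forward as they close: fully open they stand 13 mm farther back than shut.
Start: joints at [-1.215, 0.213, -0.034, 1.323, 0, 1.571], TCP at [0.174, -0.469, 0.216] pointing down, gripper open.
Joint ranges: [-2.98, 2.98], [-0.74, 1.72], [-1.14, 1.35], [-2.1, 2.04], [-1.57, 1.44], [-3.14, 3.14]. Speed limits (rad/s): [1.89, 1.89, 2.39, 2.57, 3.14, 3.14].

### API

Orientations are given as a unit quaternion [x, y, z, w].
In Python, from bench import r gives the robot as it stands.
- The arm moves only by the tool arm_command, never from a script. Its argument "increments" is one flat list of numbers, 6 for each row, row after row: the shift along the tool's x, y, z in cm, then the turn, a rotation vector about the tool's x, y, z in degrees. In form: [tx, ty, tz, rx, ry, rz, tx, ty, tz, rx, ry, rz, ...]. A call has 1 to 20 rows; each row shifts and turns the commanded pose from where the row before left it, along the tool's axes as they then stand; what a row does not reach is not made up. A row lasts 1/12 s, in which the tool goes at most 41.7 mm and 7.16 degrees, less where a joint would pass 70% of its speed; a pose out of reach is approached as far as the arm can. A call is refused whole if a number of a shift passes 4.17 or a number of a turn 7.16, either way. A call with a gripper value outside its range is refused whole. "grip" is the opening, from -1 (shut) to 1 (fully open), so that 0 is half open, set as the call begins (left out, the last holds). The fingers move at their own pace and stop on an object; "newtons" is the grip in N (left out, the last holds). Time passes only in rows, so rows that do not move let the fingers close. It gives the time, the measured TCP pose, the force, the opening and the grip force at its end, in the units of the state.
- r.state(): the state, without advancing time (a new reading comes with each control period).
- r.capture(name): name is "scene" or "top"; returns the picture (480x640x3 uint8, red, green, blue); there is no depth.
- r.camera_params(name): a dict with "camera_matrix" (3x3 intrinsics, pixels), "R" (3x3) and "t" (3): a world point X has camera coordinates R X + t. Camera axes: x right, y down, z forward; pixel columns grow to the right and rows downward; lengths in m; the calibration is good to about 2 mm. A picture is of the moment at which its call begins. camera_params takes no time and is no camera call.
- r.job_done(): hands the job in; it is judged then, once.
The state is a dict: "time": time; "q": joint angles; "qd": joint speeds; "tau": joint torques, N m; "tcp_pos": TCP position; "tool_rot": TCP orientation; "ft_force": force on the tool from outside, world axes, zero at the start; "wrist_torque": the same for the moment, N m; "opening": finger opening in m; "grasp_force": force on a finger pad.
Only numpy, scipy, OpenCV 4.12 (cv2) and the standard library are available. Lean on these libraries where they do the work, as an engineer would, in place of code of your own. Each camera call takes 0.05 s, during which the arm holds its last target. There are 200 camera calls.

### The job

Stand the round specimen pot upright on the table midway between the two square reference bottles and in line with them, and let go of it. Then take the magnifier's handle and slide it along its rail until you feel the ball of the click stop drop fully home in the notch, without pushing on past it, and finish while still holding it in the notch: a spring pulls it back if you let go. Leave the reference bottles, the slide box and the dropper bottle where they are.

Things in the scene. Friction and masses are not known exactly. Their poses are not given: they have to be found in the camera images.
- pot_center (a point): Centre (half-way up, 20 mm above its underside) of the loose specimen pot: round, white plastic, grey screw lid, 40 mm tall, body 34 mm and lid 36 mm in diameter, 40 to 85 g. z is up. It starts on the table at the robot's left.
- pot: The same specimen pot; origin at the centre of its underside.
- ref_left_center (a point): Centre (20 mm above the table) of the reference bottle on the stop's +y side: loose, square, white plastic with a grey square cap, 32 x 32 mm and 40 mm tall. Must not be moved.
- ref_right_center (a point): Centre of the other, identical reference bottle, on the stop's -y side. The two stand 150 mm apart, centre to centre, in a row parallel to the rail, 100 mm from the rail's centre line on the robot's side of it; the point midway between them lies straight across from the click stop.
- rail: Fixed rail of the bench magnifier, on the table: grey foot 64 mm wide (x) and 360 mm long (y), aluminium rail on it, black end pieces 41 mm high. Origin on the table under the middle of the rail; its y axis runs along the rail, its x axis points across it away from the robot. The magnifier slides along +y of this frame from its home end.
- stop: Fixed aluminium click-stop block, 32 x 34 mm, 50 mm tall, beside the rail on the side away from the robot; axes as the rail's. Origin on the table, on the rail's centre line, straight across from the sprung ball; the block spans x = 46 to 78 mm. A 10 mm steel ball looks out of it towards the rail, 39 mm above the table. Its place along the rail varies.
- notch (a point): Middle of the notch between two small upright steel ridges on the rear (+x) side of the sliding magnifier; axes as the rail. The ball is seated when this point's y in the stop's frame is 0. The ball first meets a ridge about 13 mm before that, rides over its crest 6 mm before, and drops in; another crest lies 6 mm beyond the notch.
- handle (a point): Centre of the magnifier's grip, 80 mm above the table: an upright grey tab, 16 mm thick along the rail, 34 mm wide across it, from 55 to 105 mm above the table. It stands on a black carriage 60 mm long along the rail, 46 mm wide, its top 55 mm above the table. In line (y) with the notch and the lens. Axes as the rail's.
- lens (a point): Centre of the magnifier's lens, in a black ring 56 mm in diameter whose underside is 56 mm and top 68 mm above the table, carried by a flat arm 100 mm to -x (towards the robot) of the handle; it passes over the reference bottles and the pot.
- loupe (a joint): Travel of the magnifier in m: 0 at its home end, where it starts; 0.235 at the +y end of the rail. The ball seats at 0.12 to 0.17. A spring pulls it home with 5 to 7 N; friction is under 1 N. The ball adds about 4 N on the first ridge; past its crest the push falls to some 3 N below the spring's pull, then steps up by about 7 N right at the middle of the notch, against the second ridge. The detent alone does not hold it.
- slide_box: Bystander: white and grey slide box, 84 x 174 mm, 35 mm tall, on the table at the robot's right. Origin at the centre of its underside.
- dropper: Bystander: amber dropper bottle, 36 mm in diameter, 75 mm tall, beyond the rail on the left. Origin at the centre of its underside.
There are look-alikes about, which are no part of the job. What is shaped like the pot but red is not meant.

How it is judged:
By the outcome, as a careful person would: the job done as asked, in the order asked, and still so for the second after the job is handed in, while the arm keeps its last pose, push and grip.
It also fails if it takes over 64 s, if anything falls off the work surface, if the arm or the gripper's body presses on something with over 40 N, if the wrist force passes 120 N, or if a joint passes its speed limit or range.

## Working session

There is one attempt and no reset: what is moved stays moved. The work goes in short steps, Python scripts to look and compute and a tool call to move; the robot and the scene stay as the last step left them, time stands still between calls to the robot, and variables do not carry over. Pictures are saved under pics/ and viewed, at most 10 in all, crops included, and the job is handed in when it is done.

Besides the shell and the picture viewer there is one more tool, called after "Request:" as name(argument=value, ...), one argument or row to a line, values as JSON. arm_command: Moves the arm, as the interface text tells. Its arguments: {"type":"object","properties":{"increments":{"type":"array"},"grip":{"type":"number"},"newtons":{"type":"number"}},"required":["increments"]}

```bash
mkdir -p pics; ls
python3 - <<'E'
from bench import r
import cv2
for n in("scene","top"):
    im=r.capture(n); cv2.imwrite(f"pics/{n}0.png",im[...,::-1])
    p=r.camera_params(n); print(n,p["camera_matrix"],p["R"],p["t"])
print(r.state())
E
```

```text
pics
scene [[462.67238587   0.         310.49297969]
 [  0.         462.67238587 237.57466595]
 [  0.           0.           1.        ]] [[-0.86267215  0.5056817   0.00909811]
 [ 0.37390455  0.64977286 -0.66180859]
 [-0.3405762  -0.56752202 -0.74961764]] [ 0.46163592 -0.10615704  1.23000127]
top [[481.07777619   0.         321.68063915]
 [  0.         481.07777619 241.67571612]
 [  0.           0.           1.        ]] [[ 0.11734442 -0.99309039 -0.00133152]
 [-0.96508206 -0.11371854 -0.23597606]
 [ 0.23419414  0.0289755  -0.97175796]] [-0.07425907  0.5454936   0.84121228]
{'time': 0.1, 'q': array([-1.21499224e+00,  2.13333444e-01, -3.49797745e-02,  1.32350923e+00,
       -2.71873870e-06,  1.57078926e+00]), 'qd': array([ 0.0004646 ,  0.00068076,  0.00227321,  0.00151957,  0.0013928 ,
       -0.00056254]), 'tau': array([-8.69196210e-04, -6.87250257e+01,  4.87803125e+01,  1.22669467e-02,
       -1.52587694e-05, -6.76858463e-07]), 'tcp_pos': array([ 0.17405878, -0.46838101,  0.215159  ]), 'tool_rot': array([ 9.84216369e-01,  1.76968572e-01, -9.21299305e-05, -5.04722625e-04]), 'ft_force': array([-0.01955923,  0.1681311 ,  0.05242509]), 'wrist_torque': array([ 0.0457015 ,  0.042118  , -0.00269814]), 'grasp_force': 0.0, 'opening': 0.08553408248719548}
```

View pics/scene0.png

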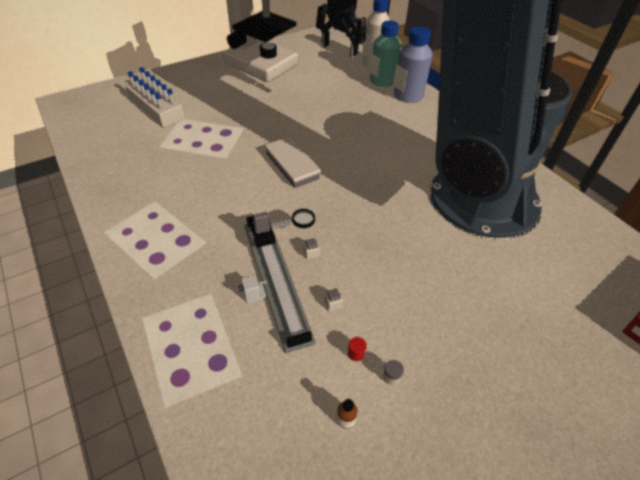

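View pics/top0.png

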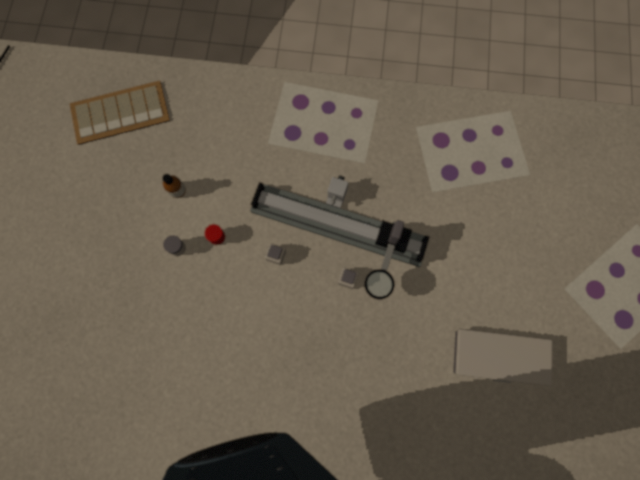

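The white pot with the grey lid is at scene (394,372) and top (174,245). The red look-alike is at scene (357,349) and top (214,234), and the square bottles are at top (276,253) and (348,277). The pot fits because it is round, white with a grey lid, and at the robot's left. I'll confirm it in a crop.

```bash
cat > h.py <<'E'
import numpy as np,cv2
from bench import r
def ray(n,u,v,z):
    p=r.camera_params(n);K,R,t=map(np.array,(p["camera_matrix"],p["R"],p["t"]))
    d=R.T@np.linalg.solve(K,[u,v,1.]);c=-R.T@t
    return c+d*(z-c[2])/d[2]
def proj(n,X):
    p=r.camera_params(n);x=p["camera_matrix"]@(p["R"]@np.array(X)+p["t"]);return x[:2]/x[2]
def tri(a,b):
    A=[];B=[]
    for n,(u,v) in (("scene",a),("top",b)):
        p=r.camera_params(n);M=p["camera_matrix"]@np.c_[p["R"],p["t"]];A.append(M)
    X=cv2.triangulatePoints(A[0],A[1],np.array(a,float),np.array(b,float));return (X[:3]/X[3]).ravel()
E
python3 - <<'E'
from h import *
t=cv2.imread("pics/top0.png");s=cv2.imread("pics/scene0.png")
a=cv2.resize(t[160:310,150:440],None,fx=2.75,fy=2.75,interpolation=cv2.INTER_CUBIC)
cv2.imwrite("pics/tc.png",cv2.convertScaleAbs(a,alpha=1.8))
b=cv2.resize(s[200:400,220:420],None,fx=3,fy=3,interpolation=cv2.INTER_CUBIC)
cv2.imwrite("pics/sc.png",cv2.convertScaleAbs(b,alpha=1.5))
for n,u,v,z in [("top",174,244,.04),("scene",394,368,.04),("top",276,252,.04),("scene",311,243,.04),("top",348,276,.04),("scene",334,293,.04)]:print(n,u,v,ray(n,u,v,z).round(3))
E
```

```text
top 174 244 [0.518 0.274 0.04 ]
scene 394 368 [0.519 0.28  0.04 ]
top 276 252 [0.526 0.076 0.04 ]
scene 311 243 [ 0.497 -0.063  0.04 ]
top 348 276 [ 0.496 -0.067  0.04 ]
scene 334 293 [0.526 0.081 0.04 ]
```

View pics/tc.png

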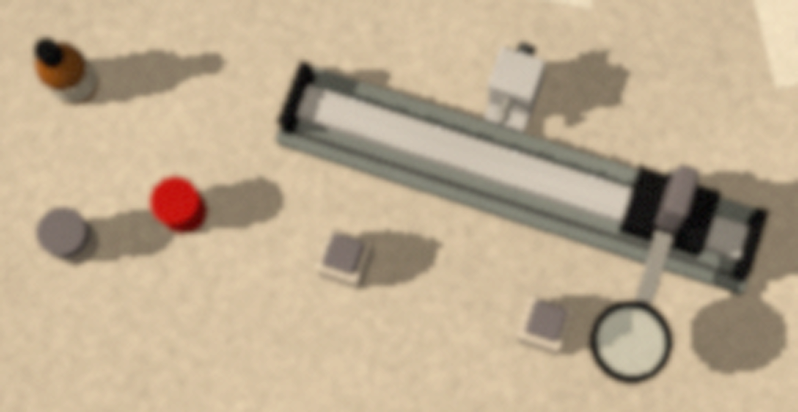

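View pics/sc.png

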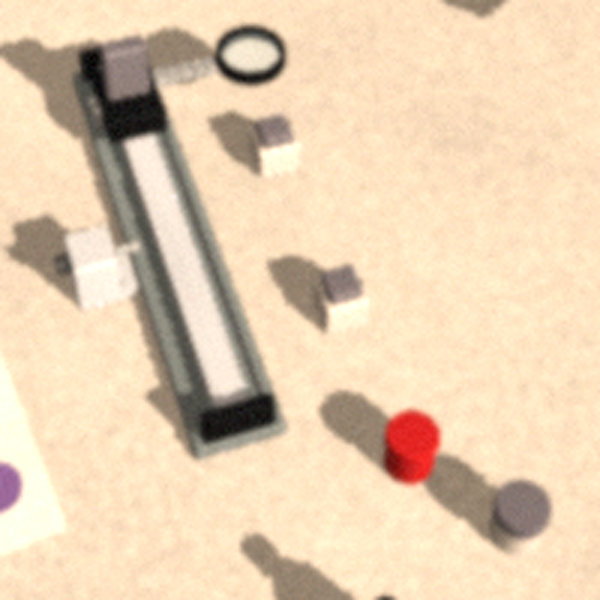

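The crop confirms it. The round white pot with the grey lid is at top (173.3,244.4) and scene (394,369). The red one at (214.7,233.8) is the look-alike.

```bash
cat >> h.py <<'E'
from scipy.spatial.transform import Rotation as Ro
def go(xyz,yawdeg):
    "remaining shift in tool axes (cm), turn (deg); yaw = world angle of tool y"
    s=r.state();T=Ro.from_quat(s["tool_rot"]);y=np.radians(yawdeg)
    Y=np.array([np.cos(y),np.sin(y),0]);Z=np.array([0,0,-1.]);X=np.cross(Y,Z)
    G=Ro.from_matrix(np.c_[X,Y,Z])
    print("t",round(s["time"],2),"tcp",s["tcp_pos"].round(4),"turn",(T.inv()*G).as_rotvec(True).round(1),
      "shift now-axes",(T.inv().apply(np.array(xyz)-s["tcp_pos"])*100).round(2),"goal-axes",(G.inv().apply(np.array(xyz)-s["tcp_pos"])*100).round(2))
E
python3 - <<'E'
from h import *
for k,a,b in [("pot",(394,369.3),(173.3,244.4)),("red",(357,343.5),(214.7,233.8)),("refL",(334.3,294),(275.8,250.9)),("refR",(311.3,243),(348.9,276.7)),("drop",(348,405),(167.5,179.5))]:
    X=(ray("scene",*a,.04)+ray("top",*b,.04))/2;print(k,tri(a,b).round(4),X.round(4))
def c(x,y):return 150+x/2.75,160+y/2.75
e1=ray("top",*c(298,96),.041);e2=ray("top",*c(753,245),.041);d=e1-e2
print(e1.round(4),e2.round(4),np.degrees(np.arctan2(-d[0],d[1])),np.linalg.norm(d))
print("handle",ray("top",*c(683,180),.105).round(4),"lens",ray("top",*c(631,342),.068).round(4), "stop",ray("top",*c(517,73),.05).round(4))
go((.52,.277,.15),-11.6)
E
```

```text
pot [0.5183 0.2792 0.032 ] [0.5191 0.279  0.04  ]
red [0.5487 0.2012 0.0349] [0.5491 0.2016 0.04  ]
refL [0.5269 0.0791 0.0354] [0.5273 0.0802 0.04  ]
refR [ 0.4947 -0.0681  0.0336] [ 0.4956 -0.0655  0.04  ]
drop [0.639  0.3029 0.0651] [0.6398 0.304  0.04  ]
[0.6364 0.1268 0.041 ] [ 0.5647 -0.2064  0.041 ] -12.135502945343374 0.3408457877388039
handle [ 0.5872 -0.1456  0.105 ] lens [ 0.482  -0.1249  0.068 ] stop [ 0.669  -0.0282  0.05  ]
t 0.1 tcp [ 0.1741 -0.4684  0.2152] turn [ -0.1  -0.  -58. ] shift now-axes [ 58.39 -57.81   6.58] goal-axes [79.97 18.9   6.52]
```

Request:
arm_command(
  increments=[0,0,0,0,0,-7,0,0,0,0,0,-7,0,0,0,0,0,-7,0,0,0,0,0,-7,0,0,0,0,0,-7,0,0,0,0,0,-7,0,0,0,0,0,-7,0,0,0,0,0,-7,0,0,0,0,0,-2.6,3.3,0.8,0.2,0,0,0,3.3,0.8,0.2,0,0,0,3.3,0.8,0.2,0,0,0,3.3,0.8,0.2,0,0,0,3.3,0.8,0.2,0,0,0,3.3,0.8,0.2,0,0,0,3.3,0.8,0.2,0,0,0,3.3,0.8,0.2,0,0,0,3.3,0.8,0.2,0,0,0,3.3,0.8,0.2,0,0,0,3.3,0.8,0.2,0,0,0],
  grip=0.7,
  newtons=30,
)

```text
time: 1.77
tcp_pos: [0.33, -0.1275, 0.1935]
tool_rot: [0.772, 0.636, 0.0, 0.0]
ft_force: [1.1, -1.4, 0.3]
opening: 0.0726
grasp_force: 0.0
```

Request:
arm_command(
  increments=[3.3,0.8,0.3,0,0,0,3.3,0.8,0.3,0,0,0,3.3,0.8,0.3,0,0,0,3.3,0.8,0.3,0,0,0,3.3,0.8,0.3,0,0,0,3.3,0.8,0.3,0,0,0,3.3,0.8,0.3,0,0,0,3.3,0.8,0.3,0,0,0,3.3,0.8,0.3,0,0,0,3.3,0.8,0.3,0,0,0,3.3,0.8,0.3,0,0,0,0,0,0,0,0,0],
)

```text
time: 2.77
tcp_pos: [0.4868, 0.2146, 0.1591]
tool_rot: [0.771, 0.637, -0.0, -0.001]
ft_force: [0.6, 0.8, -0.8]
opening: 0.0723
grasp_force: 0.0
```

```bash
python3 -c "
from h import *
go((.5187,.279,.030),-12.2)"
```

```text
t 2.77 tcp [0.4868 0.2146 0.1591] turn [-0.1 -0.   1.4] shift now-axes [ 6.92  1.94 12.91] goal-axes [ 6.97  1.76 12.91]
```

Request:
arm_command(
  increments=[2.3,0.6,0,0,0,1.4,2.3,0.6,0,0,0,0,2.3,0.6,0,0,0,0,0,0,2.4,0,0,0,0,0,2.4,0,0,0,0,0,2.4,0,0,0,0,0,2,0,0,0,0,0,2,0,0,0,0,0,1,0,0,0,0,0,0.7,0,0,0,0,0,0,0,0,0,0,0,0,0,0,0],
)

```text
time: 3.77
tcp_pos: [0.5178, 0.2742, 0.0322]
tool_rot: [0.779, 0.626, 0.0, 0.0]
ft_force: [0.6, -1.0, 1.0]
opening: 0.0729
grasp_force: 0.0
```

```bash
python3 -c "
from h import *
go((.5187,.279,.030),-12.2)
im=r.capture('scene')[...,::-1];cv2.imwrite('pics/a.png',cv2.convertScaleAbs(cv2.resize(im[290:430,310:470],None,fx=3,fy=3),alpha=1.5))"
```

```text
t 3.77 tcp [0.5178 0.2742 0.0322] turn [ 0.  -0.  -0.2] shift now-axes [ 0.49 -0.01  0.22] goal-axes [ 0.49 -0.01  0.22]
```

View pics/a.png

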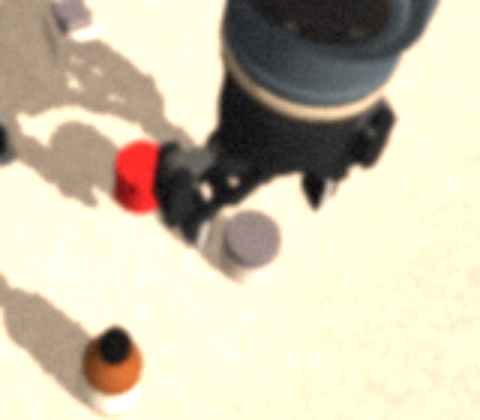

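```bash
python3 -c "
from h import *
R=Ro.from_quat(r.state()['tool_rot']);p=r.state()['tcp_pos']
for o in ([0,.036,.01],[0,-.036,.01],[0,0,.01]): print(((proj('scene',p+R.apply(o))-[310,290])*3).round())
for z in (0,.02,.04):print(((proj('scene',[.5187,.279,z])-[310,290])*3).round())
im=r.capture('top')[...,::-1];cv2.imwrite('pics/b.png',cv2.convertScaleAbs(cv2.resize(im[170:310,110:290],None,fx=3,fy=3),alpha=1.8))"
```

```text
[191. 254.]
[295. 222.]
[244. 238.]
[242. 260.]
[247. 246.]
[251. 232.]
```

View pics/b.png

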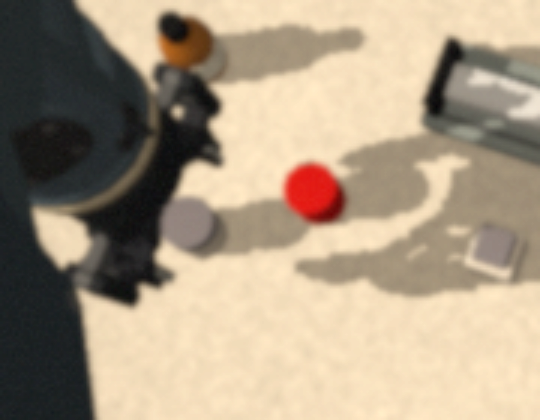

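The top view shows the pot lid at crop (188,223), on the line between the two fingertips at (215,155) and (165,275). I'll nudge 3 mm and close.

Request:
arm_command(
  increments=[0.4,0,0.2,0,0,0,0,0,0,0,0,0],
)

```text
time: 4.03
tcp_pos: [0.5189, 0.2787, 0.0301]
tool_rot: [0.779, 0.627, 0.001, 0.0]
ft_force: [-0.4, 0.5, -0.1]
opening: 0.0725
grasp_force: 0.0
```

Request:
arm_command(
  increments=[0,0,0,0,0,0,0,0,0,0,0,0,0,0,0,0,0,0,0,0,0,0,0,0,0,0,0,0,0,0,0,0,0,0,0,0,0,0,0,0,0,0,0,0,0,0,0,0],
  grip=-0.6,
  newtons=25,
)

```text
time: 4.7
tcp_pos: [0.5184, 0.278, 0.0296]
tool_rot: [0.779, 0.626, -0.0, -0.0]
ft_force: [0.4, -0.2, -0.2]
opening: 0.0172
grasp_force: 0.0
```

```bash
python3 -c "
from h import *
a=r.capture('top')[...,::-1];b=r.capture('scene')[...,::-1]
f=lambda i:cv2.convertScaleAbs(cv2.resize(i,None,fx=2.4,fy=2.4),alpha=1.7)
cv2.imwrite('pics/c.png',np.hstack([f(a[170:310,110:270]),f(b[290:430,310:470])]))"
```

```text
(no output)
```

View pics/c.png

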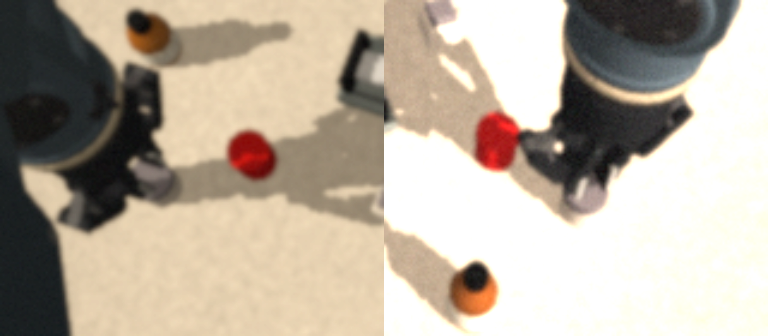

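```bash
python3 -c "
from h import *
print(r.state()['tcp_pos'],r.state()['opening'],r.state()['grasp_force'])
a=r.capture('top')[...,::-1];b=r.capture('scene')[...,::-1]
print(ray('top',174.6,245,.04),ray('scene',394.6,371,.04),tri((394.6,371),(174.6,245)))
p=r.state()['tcp_pos'];
print('tip proj crop top',(proj('top',p-[0,0,.02])-[150,215])*6,'scene',(proj('scene',p-[0,0,.02])-[365,335])*6)
f=lambda i:cv2.convertScaleAbs(cv2.resize(i,None,fx=6,fy=6,interpolation=cv2.INTER_CUBIC),alpha=1.7)
cv2.imwrite('pics/d.png',np.hstack([f(a[215:275,150:210]),f(b[335:395,365:425])]))"
```

```text
[0.51837357 0.27799243 0.0295994 ] 0.017435825444690144 0.0
[0.51662464 0.27290578 0.04      ] [0.52173112 0.2856655  0.04      ] [0.51775069 0.27954965 0.02531577]
tip proj crop top [160.73319693 194.15822089] scene [157.67793374 233.90720069]
```

View pics/d.png

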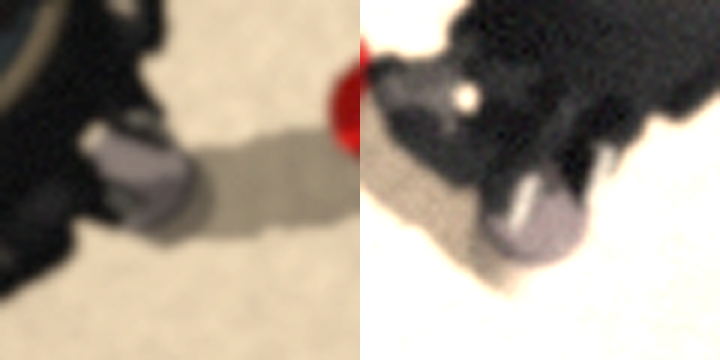

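The lid shows at scene crop d (540,215) and top (150,175), but the fingers closed to 17 mm with no force, so the grasp missed. I'll open, back off, view again and measure.

Request:
arm_command(
  increments=[0,0,0,0,0,0,0,0,0,0,0,0,0,0,0,0,0,0,0,0,0,0,0,0,0,0,0,0,0,0,0,0,0,0,0,0,0,0,-2,0,0,0,0,0,-3,0,0,0,0,0,-3,0,0,0,0,0,-3,0,0,0,-3,-3,-2,0,0,0,-3,-3,-2,0,0,0,-3,-3,0,0,0,0,-3,-3,0,0,0,0,-3,-3,0,0,0,0,0,0,0,0,0,0],
  grip=1,
)

```text
time: 6.23
tcp_pos: [0.3435, 0.1666, 0.1748]
tool_rot: [0.78, 0.626, -0.001, -0.0]
ft_force: [1.7, 0.3, 1.5]
opening: 0.0854
grasp_force: 0.0
```

```bash
python3 -c "
from h import *
a=r.capture('top')[...,::-1];b=r.capture('scene')[...,::-1]
f=lambda i:cv2.convertScaleAbs(cv2.resize(i,None,fx=6,fy=6,interpolation=cv2.INTER_CUBIC),alpha=1.4)
cv2.imwrite('pics/e.png',np.hstack([f(a[215:275,150:210]),f(b[335:395,365:425])]))"
```

```text
(no output)
```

View pics/e.png

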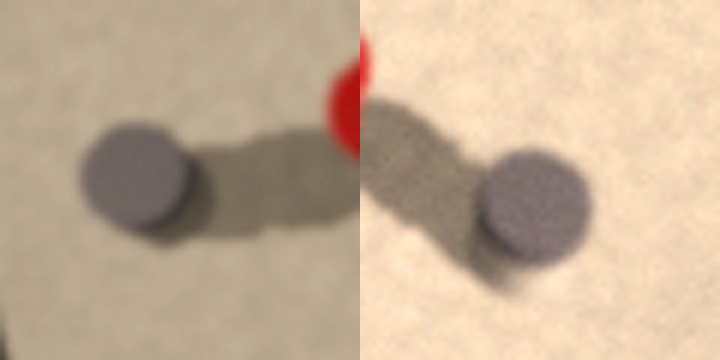

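The pot is upright and unmoved, at top (172.5,244.2) and scene (394.5,369.7), so the fingers probably closed above the lid. I'll check true fingertip height with a gentle touch on the bare table.

Request:
arm_command(
  increments=[0,0,3,0,0,0,0,0,3,0,0,0,0,0,3,0,0,0,0,0,2,0,0,0,0,0,1,0,0,0,0,0,0,0,0,0,0,0,0,0,0,0,0,0,0,0,0,0],
  grip=-0.6,
)

```text
time: 7.0
tcp_pos: [0.3506, 0.1706, 0.0559]
tool_rot: [0.779, 0.627, 0.001, 0.0]
ft_force: [0.7, -0.5, -0.5]
opening: 0.0172
grasp_force: 0.0
```

Request:
arm_command(
  increments=[0,0,0.5,0,0,0,0,0,0.5,0,0,0,0,0,0.3,0,0,0,0,0,0,0,0,0],
)

```text
time: 7.33
tcp_pos: [0.3492, 0.1699, 0.0416]
tool_rot: [0.779, 0.626, -0.0, -0.0]
ft_force: [0.2, -0.2, -0.9]
opening: 0.0172
grasp_force: 0.0
```

Request:
arm_command(
  increments=[0,0,0.3,0,0,0,0,0,0.3,0,0,0,0,0,0,0,0,0],
)

```text
time: 7.58
tcp_pos: [0.3493, 0.17, 0.0357]
tool_rot: [0.779, 0.627, -0.0, -0.0]
ft_force: [-0.1, 0.1, -0.5]
opening: 0.0171
grasp_force: 0.0
```

```bash
python3 -c "
from h import *
s=r.state();print(s)
a=r.capture('top')[...,::-1];b=r.capture('scene')[...,::-1]
for n in('top','scene'):print(n,proj(n,s['tcp_pos']-[0,0,.02]),proj(n,s['tcp_pos']))
cv2.imwrite('pics/fa.png',a);cv2.imwrite('pics/fb.png',b)"
```

```text
{'time': 7.5833, 'q': array([ 4.52900802e-01,  1.15497609e-01, -6.35029769e-01,  8.20711581e-01,
       -1.39124183e-06,  2.24037991e+00]), 'qd': array([ 0.00115853, -0.005489  ,  0.00872698,  0.0148418 , -0.00050184,
        0.00046618]), 'tau': array([-2.44299135e-04, -5.18270159e+01,  4.12368000e+01, -5.16814124e-01,
        5.95333131e-05,  9.14804855e-05]), 'tcp_pos': array([0.34932994, 0.16999663, 0.03568672]), 'tool_rot': array([ 7.79420010e-01,  6.26501716e-01, -2.15934271e-04, -4.85168007e-05]), 'ft_force': array([-0.11178688,  0.11287388, -0.45758936]), 'wrist_torque': array([0.01397365, 0.01874411, 0.00401896]), 'grasp_force': 0.0, 'opening': 0.01710110437910846}
top [215.15046632 339.36027899] [212.81831402 338.94389682]
scene [424.17141732 295.03389026] [425.98200331 289.70632958]
```

Going on down in small steps.

Request:
arm_command(
  increments=[0,0,0.3,0,0,0,0,0,0.3,0,0,0,0,0,0,0,0,0],
)

```text
time: 7.93
tcp_pos: [0.3493, 0.17, 0.0296]
tool_rot: [0.779, 0.626, -0.0, -0.0]
ft_force: [0.5, 0.3, -0.1]
opening: 0.017
grasp_force: 0.0
```

Request:
arm_command(
  increments=[0,0,0.3,0,0,0,0,0,0.2,0,0,0,0,0,0,0,0,0],
)

```text
time: 8.18
tcp_pos: [0.3493, 0.17, 0.0247]
tool_rot: [0.779, 0.627, -0.0, -0.0]
ft_force: [-0.4, -0.0, -0.5]
opening: 0.0171
grasp_force: 0.0
```

Request:
arm_command(
  increments=[0,0,0.2,0,0,0,0,0,0,0,0,0,0,0,0,0,0,0],
)

```text
time: 8.43
tcp_pos: [0.3495, 0.1701, 0.0231]
tool_rot: [0.779, 0.627, -0.0, -0.0]
ft_force: [-0.5, 0.4, 0.2]
opening: 0.0171
grasp_force: 0.0
```

Request:
arm_command(
  increments=[0,0,0.2,0,0,0,0,0,0,0,0,0],
)

```text
time: 8.6
tcp_pos: [0.3495, 0.1701, 0.0209]
tool_rot: [0.779, 0.627, -0.0, -0.0]
ft_force: [-0.5, 0.1, 0.2]
opening: 0.0172
grasp_force: 0.0
```

Request:
arm_command(
  increments=[0,0,0.2,0,0,0,0,0,0,0,0,0],
)

```text
time: 8.77
tcp_pos: [0.3494, 0.17, 0.0189]
tool_rot: [0.779, 0.627, -0.0, -0.0]
ft_force: [-0.3, -0.1, 0.0]
opening: 0.0169
grasp_force: 0.0
```

Request:
arm_command(
  increments=[0,0,0.2,0,0,0,0,0,0,0,0,0],
)

```text
time: 8.93
tcp_pos: [0.3494, 0.17, 0.0169]
tool_rot: [0.779, 0.627, -0.0, -0.0]
ft_force: [-0.1, 0.0, -0.4]
opening: 0.017
grasp_force: 0.0
```

Request:
arm_command(
  increments=[0,0,0.3,0,0,0,0,0,0,0,0,0],
)

```text
time: 9.1
tcp_pos: [0.3494, 0.17, 0.0137]
tool_rot: [0.779, 0.626, -0.0, -0.0]
ft_force: [0.0, -0.7, -0.4]
opening: 0.0173
grasp_force: 0.0
```

Request:
arm_command(
  increments=[0,0,0.3,0,0,0,0,0,0,0,0,0],
)

```text
time: 9.27
tcp_pos: [0.3493, 0.17, 0.0107]
tool_rot: [0.779, 0.627, -0.0, -0.0]
ft_force: [-0.5, 0.4, -0.2]
opening: 0.017
grasp_force: 0.0
```

Request:
arm_command(
  increments=[0,0,0.3,0,0,0,0,0,0,0,0,0],
)

```text
time: 9.43
tcp_pos: [0.3493, 0.17, 0.0077]
tool_rot: [0.779, 0.627, -0.0, -0.0]
ft_force: [0.3, 0.1, 0.3]
opening: 0.0168
grasp_force: 0.0
```

Request:
arm_command(
  increments=[0,0,0.3,0,0,0,0,0,0,0,0,0],
)

```text
time: 9.6
tcp_pos: [0.3494, 0.17, 0.0047]
tool_rot: [0.779, 0.627, -0.0, -0.0]
ft_force: [0.2, -0.4, -0.1]
opening: 0.0169
grasp_force: 0.0
```

Request:
arm_command(
  increments=[0,0,0.3,0,0,0,0,0,0,0,0,0],
)

```text
time: 9.77
tcp_pos: [0.3494, 0.17, 0.0017]
tool_rot: [0.779, 0.627, -0.0, -0.0]
ft_force: [0.1, -0.1, -0.1]
opening: 0.017
grasp_force: 0.0
```

Request:
arm_command(
  increments=[0,0,0.3,0,0,0,0,0,0,0,0,0],
)

```text
time: 9.93
tcp_pos: [0.3494, 0.17, -0.0013]
tool_rot: [0.779, 0.626, -0.0, -0.0]
ft_force: [-0.2, -1.0, -0.4]
opening: 0.0171
grasp_force: 0.0
```

Request:
arm_command(
  increments=[0,0,0.3,0,0,0,0,0,0,0,0,0],
)

```text
time: 10.1
tcp_pos: [0.3494, 0.17, -0.0043]
tool_rot: [0.779, 0.627, -0.0, -0.0]
ft_force: [-0.3, 0.8, 0.7]
opening: 0.0176
grasp_force: 0.0
```

Request:
arm_command(
  increments=[0,0,0.3,0,0,0,0,0,0,0,0,0],
)

```text
time: 10.27
tcp_pos: [0.3494, 0.17, -0.0073]
tool_rot: [0.779, 0.627, -0.0, -0.0]
ft_force: [-0.2, 0.1, 0.3]
opening: 0.0172
grasp_force: 0.0
```

Request:
arm_command(
  increments=[0,0,0.3,0,0,0,0,0,0,0,0,0],
)

```text
time: 10.43
tcp_pos: [0.3494, 0.17, -0.0103]
tool_rot: [0.779, 0.626, -0.0, -0.0]
ft_force: [-0.5, 0.1, -0.6]
opening: 0.017
grasp_force: 0.0
```

Request:
arm_command(
  increments=[0,0,0.3,0,0,0,0,0,0,0,0,0],
)

```text
time: 10.6
tcp_pos: [0.3494, 0.17, -0.0133]
tool_rot: [0.779, 0.627, -0.0, -0.0]
ft_force: [-0.2, -0.6, -0.9]
opening: 0.0167
grasp_force: 0.0
```

Request:
arm_command(
  increments=[0,0,0.2,0,0,0,0,0,0,0,0,0],
)

```text
time: 10.77
tcp_pos: [0.3494, 0.17, -0.0151]
tool_rot: [0.779, 0.627, -0.0, -0.0]
ft_force: [-0.1, -0.1, -0.0]
opening: 0.0174
grasp_force: 0.0
```

Request:
arm_command(
  increments=[0,0,0.2,0,0,0,0,0,0,0,0,0],
)

```text
time: 10.93
tcp_pos: [0.3497, 0.1701, -0.0156]
tool_rot: [0.779, 0.626, 0.0, 0.0]
ft_force: [-12.9, -5.9, 43.6]
opening: 0.0169
grasp_force: 22.0
```

Contact came at a reported TCP z of -0.0155. With the tips 22 mm ahead, the tool is really about 37 mm higher than reported, so the first grasp did close above the lid. I'll lift, hover over the pot and check xy as well.

Request:
arm_command(
  increments=[0,0,-1,0,0,0,0,0,-3,0,0,0,0,0,-3,0,0,0,0,0,-0.5,0,0,0,0,0,0,0,0,0],
  grip=0.5,
)

```text
time: 11.35
tcp_pos: [0.351, 0.1708, 0.0599]
tool_rot: [0.779, 0.626, 0.002, 0.0]
ft_force: [0.2, 1.0, -0.3]
opening: 0.0641
grasp_force: 0.0
```

```bash
python3 -c "
from h import *
go((.5187,.279,.04),-12.2)"
```

```text
t 11.35 tcp [0.351  0.1708 0.0599] turn [ 0.2 -0.1 -0.2] shift now-axes [14.17 14.05  2.06] goal-axes [14.12 14.11  1.99]
```

Request:
arm_command(
  increments=[2.4,2.4,0,0,0,0,2.4,2.4,0,0,0,0,2.4,2.4,0,0,0,0,2.4,2.4,0,0,0,0,2.4,2.4,0,0,0,0,2.2,2.1,1,0,0,0,0,0,1,0,0,0,0,0,0,0,0,0],
)

```text
time: 12.02
tcp_pos: [0.5168, 0.2781, 0.0343]
tool_rot: [0.779, 0.627, -0.002, -0.0]
ft_force: [-1.2, -0.9, -0.2]
opening: 0.064
grasp_force: 0.0
```

```bash
python3 -c "
from h import *
go((.5187,.279,.04),-12.2)
a=r.capture('top')[...,::-1];b=r.capture('scene')[...,::-1]
s=r.state();R=Ro.from_quat(s['tool_rot']);o=s['opening']/2
P=[s['tcp_pos']+[0,0,.037]+R.apply(v) for v in ([0,o,.014],[0,-o,.014],[0,0,.014])]
f=lambda i:cv2.convertScaleAbs(cv2.resize(i,None,fx=5,fy=5,interpolation=cv2.INTER_CUBIC),alpha=2.2)
a=f(a[205:285,140:220]);b=f(b[315:395,355:435])
for n,i,c in (('top',a,[140,205]),('scene',b,[355,315])):
  for p in P:
    u=(proj(n,p)-c)*5;cv2.drawMarker(i,tuple(int(x) for x in u),(0,255,0),cv2.MARKER_CROSS,12,1)
cv2.imwrite('pics/g.png',np.hstack([a,b]))"
```

```text
t 12.02 tcp [0.5168 0.2781 0.0343] turn [-0.2  0.2 -0.2] shift now-axes [ 0.12  0.16 -0.57] goal-axes [ 0.13  0.17 -0.57]
```

View pics/g.png

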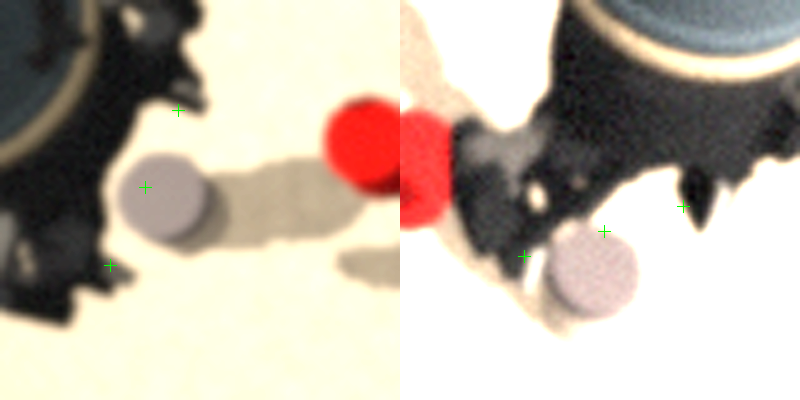

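In top view g the fingertips at (200,107) and (130,270) straddle the lid at (163,197). In the scene view the tips at (532,285) and (700,225) straddle the lid at (595,270). Both views agree in xy to a few mm, so I'll descend.

Request:
arm_command(
  increments=[0.1,0.2,0.5,0,0,0,0,0,1,0,0,0,0,0,1,0,0,0,0,0,0,0,0,0],
)

```text
time: 12.45
tcp_pos: [0.5186, 0.2782, 0.011]
tool_rot: [0.779, 0.626, -0.001, -0.0]
ft_force: [0.2, -0.7, 0.3]
opening: 0.0642
grasp_force: 0.0
```

Request:
arm_command(
  increments=[0,0,0.7,0,0,0,0,0,0.6,0,0,0,0,0,0,0,0,0],
)

```text
time: 12.7
tcp_pos: [0.5193, 0.2786, -0.0011]
tool_rot: [0.779, 0.627, -0.001, -0.0]
ft_force: [-0.7, -0.5, -0.9]
opening: 0.0641
grasp_force: 0.0
```

Request:
arm_command(
  increments=[0,0,0.7,0,0,0,0,0,0,0,0,0],
)

```text
time: 12.87
tcp_pos: [0.5196, 0.2788, -0.0079]
tool_rot: [0.779, 0.627, -0.0, -0.0]
ft_force: [0.2, -0.5, -0.2]
opening: 0.0641
grasp_force: 0.0
```

Request:
arm_command(
  increments=[0,0,0,0,0,0,0,0,0,0,0,0,0,0,0,0,0,0,0,0,0,0,0,0,0,0,0,0,0,0,0,0,0,0,0,0],
  grip=-0.6,
  newtons=25,
)

```text
time: 13.37
tcp_pos: [0.5201, 0.2791, -0.0066]
tool_rot: [0.779, 0.626, 0.0, 0.0]
ft_force: [-0.7, 0.4, 4.7]
opening: 0.0349
grasp_force: 25.1
```

Request:
arm_command(
  increments=[0,0,-1,0,0,0,0,0,-2,0,0,0,0,0,-2.5,0,0,0,0,0,-2.5,0,0,0,0,0,0,0,0,0],
)

```text
time: 13.78
tcp_pos: [0.5221, 0.2802, 0.0785]
tool_rot: [0.779, 0.627, 0.003, 0.001]
ft_force: [1.0, 0.8, -0.7]
opening: 0.0352
grasp_force: 25.2
```

```bash
python3 -c "
from h import *
print(r.state()['opening'],r.state()['grasp_force'],r.state()['ft_force'])
go((.5125,.0074,.075),-12.2)"
```

```text
0.03515246842255061 25.150782881537452 [ 0.96912399  0.75623398 -0.74749778]
t 13.78 tcp [0.5221 0.2802 0.0785] turn [ 0.3 -0.2 -0.2] shift now-axes [-26.85   4.92   0.27] goal-axes [-26.86   4.82   0.35]
```

Request:
arm_command(
  increments=[-1.5,0.3,0,0,0,0,-2.5,0.5,0,0,0,0,-2.5,0.5,0,0,0,0,-2.5,0.5,0,0,0,0,-2.5,0.5,0,0,0,0,-2.5,0.5,0,0,0,0,-2.5,0.5,0,0,0,0,-2.5,0.4,0,0,0,0,-2.5,0.4,0,0,0,0,-2.5,0.4,0,0,0,0,-2,0.3,0,0,0,0,-0.8,0,0,0,0,0,0,0,0,0,0,0],
)

```text
time: 14.87
tcp_pos: [0.5084, 0.0053, 0.0729]
tool_rot: [0.78, 0.626, -0.0, -0.0]
ft_force: [0.1, -0.1, -1.0]
opening: 0.0347
grasp_force: 25.1
```

```bash
python3 -c "
from h import *
print(r.state()['opening'],r.state()['grasp_force'],r.state()['ft_force'])
go((.5125,.0074,.0),-12.2)"
```

```text
0.03474480226958988 25.136514538899064 [ 0.1283346  -0.12331264 -0.9801586 ]
t 14.87 tcp [0.5084 0.0053 0.0729] turn [-0.   0.  -0.3] shift now-axes [0.3  0.36 7.29] goal-axes [0.3  0.36 7.29]
```

Request:
arm_command(
  increments=[0.3,0.4,1,0,0,0,0,0,2,0,0,0,0,0,2,0,0,0,0,0,1.4,0,0,0,0,0,0,0,0,0],
)

```text
time: 15.28
tcp_pos: [0.5118, 0.0103, 0.0058]
tool_rot: [0.779, 0.627, -0.002, -0.002]
ft_force: [-0.6, 1.4, -0.2]
opening: 0.0352
grasp_force: 25.2
```

```bash
python3 -c "
from h import *
go((.5125,.0074,-.007),-12.2)
for n,(cx,cy) in (('top',(312,264)),('scene',(323,268))):
  im=r.capture(n)[...,::-1];cv2.imwrite('pics/h_%s.png'%n,im)
  g=cv2.cvtColor(im,cv2.COLOR_BGR2HSV);x0=cx-45;y0=cy-40
  w=im[y0:y0+80,x0:x0+90].astype(int)
  # purple-grey lids: blue > green
  m=((w[...,0]-w[...,1])>0).astype(np.uint8)*(w.sum(2)>110).astype(np.uint8)
  k,l,s,c=cv2.connectedComponentsWithStats(m)
  print(n,[(s[i,:].tolist(),(c[i]+[x0,y0]).round(1).tolist()) for i in range(1,k) if s[i,4]>25])
"
```

```text
t 15.28 tcp [0.5118 0.0103 0.0058] turn [-0.3  0.  -0.1] shift now-axes [-0.26  0.14  1.28] goal-axes [-0.26  0.13  1.28]
top [([0, 0, 86, 80, 5208], [304.0, 264.9]), ([75, 0, 13, 17, 107], [349.3, 229.3])]
scene []
```

Request:
arm_command(
  increments=[-0.3,0.1,0,0,0,0,0,0,0.4,0,0,0,0,0,0.4,0,0,0,0,0,0.2,0,0,0,0,0,0,0,0,0],
)

```text
time: 15.8
tcp_pos: [0.5139, 0.0059, -0.0012]
tool_rot: [0.779, 0.626, -0.0, -0.0]
ft_force: [-0.2, 0.0, -1.5]
opening: 0.0347
grasp_force: 25.2
```

Request:
arm_command(
  increments=[0,0,0.2,0,0,0,0,0,0,0,0,0],
)

```text
time: 15.97
tcp_pos: [0.514, 0.0059, -0.003]
tool_rot: [0.779, 0.626, -0.0, -0.0]
ft_force: [-0.4, 0.3, -1.0]
opening: 0.0349
grasp_force: 25.2
```

Request:
arm_command(
  increments=[0.1,-0.2,0.1,0,0,0,0,0,0.2,0,0,0,0,0,0,0,0,0],
)

```text
time: 16.22
tcp_pos: [0.5121, 0.0074, -0.0062]
tool_rot: [0.779, 0.627, -0.0, -0.0]
ft_force: [-0.4, -0.5, -1.5]
opening: 0.0346
grasp_force: 25.2
```

Request:
arm_command(
  increments=[0,0,0.1,0,0,0,0,0,0,0,0,0],
)

```text
time: 16.38
tcp_pos: [0.5123, 0.0074, -0.0066]
tool_rot: [0.779, 0.627, 0.0, -0.0]
ft_force: [-1.8, 0.1, 4.9]
opening: 0.0347
grasp_force: 25.6
```

Request:
arm_command(
  increments=[0,0,0,0,0,0,0,0,0,0,0,0,0,0,0,0,0,0,0,0,0,0,0,0,0,0,0,0,0,0],
  grip=0.4,
)

```text
time: 16.8
tcp_pos: [0.5124, 0.0073, -0.0069]
tool_rot: [0.779, 0.626, 0.0, -0.0]
ft_force: [0.2, -0.6, 0.5]
opening: 0.0596
grasp_force: 0.0
```

Request:
arm_command(
  increments=[0,0,-0.8,0,0,0,0,0,-2,0,0,0,0,0,-3,0,0,0,0,0,-3,0,0,0,0,0,-3,0,0,0,0,0,-2,0,0,0,0,0,0,0,0,0],
)

```text
time: 17.38
tcp_pos: [0.5146, 0.0073, 0.136]
tool_rot: [0.779, 0.626, 0.003, 0.002]
ft_force: [0.8, 0.6, 0.6]
opening: 0.0601
grasp_force: 0.0
```

Request:
arm_command(
  increments=[0,0,0,0,0,-7,0,0,0,0,0,-7,0,0,0,0,0,-7,0,0,0,0,0,-7,0,0,0,0,0,-7,0,0,0,0,0,-7,0,0,0,0,0,-7,0,0,0,0,0,-7,0,0,0,0,0,-7,0,0,0,0,0,-7,0,0,0,0,0,-7,0,0,0,0,0,-7,0,0,0,0,0,-6,0,0,0,0,0,0],
  grip=0.6,
)

```text
time: 18.55
tcp_pos: [0.5121, 0.0073, 0.1311]
tool_rot: [0.106, 0.994, -0.0, -0.0]
ft_force: [0.5, -0.9, 0.2]
opening: 0.0682
grasp_force: 0.0
```

```bash
python3 -c "
from h import *
go((.580,-.146,.12),77.8)"
```

```text
t 18.55 tcp [0.5121 0.0073 0.1311] turn [-0.  -0.   0.1] shift now-axes [ -9.85 -13.56   1.11] goal-axes [ -9.87 -13.55   1.11]
```

Request:
arm_command(
  increments=[-1.2,-1.6,0,0,0,0,-1.9,-2.6,0,0,0,0,-1.9,-2.6,0,0,0,0,-1.9,-2.6,0,0,0,0,-1.9,-2.6,0,0,0,0,-1.1,-1.5,0,0,0,0,0,0,0,0,0,0],
)

```text
time: 19.13
tcp_pos: [0.5808, -0.1491, 0.1306]
tool_rot: [0.112, 0.994, -0.0, -0.0]
ft_force: [0.5, -0.5, 0.1]
opening: 0.0684
grasp_force: 0.0
```

```bash
python3 -c "
from h import *
go((.580,-.146,.05),77.8)
for n,z in (('top',(312,264)),('scene',(323,268))):
  im=r.capture(n)[...,::-1];cv2.imwrite('pics/i_%s.png'%n,im)
  for X in ([.5273,.0802],[.5119,.0074],[.4956,-.0655]):
    u,v=proj(n,X+[.04]); x0=int(u)-14;y0=int(v)-14
    w=cv2.GaussianBlur(im,(3,3),0)[y0:y0+32,x0:x0+28].astype(float)
    sat=w[...,2]-w[...,0]; bg=np.percentile(sat,80)
    print(n,(round(u,1),round(v,1)),'R-B pct',np.percentile(sat,[5,20,50,80]).round(1),'gray',np.percentile(w.mean(2),[5,20,50,80]).round())
"
```

```text
t 19.13 tcp [ 0.5808 -0.1491  0.1306] turn [-0.   0.  -0.6] shift now-axes [0.15 0.29 8.06] goal-axes [0.14 0.29 8.06]
top (np.float64(274.0), np.float64(251.0)) R-B pct [14. 22. 34. 35.] gray [ 86.  96. 144. 147.]
top (np.float64(310.4), np.float64(263.2)) R-B pct [-7. -5. 14. 30.] gray [ 28.  37.  95. 130.]
top (np.float64(347.3), np.float64(275.9)) R-B pct [-9. -9. -8. -8.] gray [72. 72. 73. 73.]
scene (np.float64(333.1), np.float64(292.9)) R-B pct [16. 26. 42. 44.] gray [ 82.  92. 158. 162.]
scene (np.float64(321.4), np.float64(266.4)) R-B pct [14. 22. 41. 44.] gray [ 82.  89. 150. 161.]
scene (np.float64(311.1), np.float64(242.0)) R-B pct [17. 26. 42. 44.] gray [ 83.  94. 154. 159.]
```

```bash
cat > m.py <<'E'
from h import *
def lids(n,im,Xs):
  out=[]
  for X in Xs:
    u,v=proj(n,list(X)+[.04]); x0=int(u)-14;y0=int(v)-14
    w=cv2.resize(im[y0:y0+34,x0:x0+28],None,fx=4,fy=4,interpolation=cv2.INTER_CUBIC).astype(float)
    w=cv2.GaussianBlur(w,(5,5),0)
    q=(w[...,2]-w[...,0])/(w[...,2]+1)
    m=((q<.215)&(w.mean(2)>60)&(w.mean(2)<118)).astype(np.uint8)
    m=cv2.morphologyEx(m,cv2.MORPH_OPEN,np.ones((9,9)))
    k,l,s,c=cv2.connectedComponentsWithStats(m)
    if k<2: print(n,X,"none");out.append(np.full(3,np.nan));continue
    i=1+np.argmax(s[1:,4]); (cx,cy),(a,b),t=cv2.minAreaRect(np.argwhere(l==i)[:,::-1].astype(np.float32))
    px=np.array([cx,cy])/4+[x0,y0]; cc=c[i]/4+[x0,y0]
    print(n,X,'area',s[i,4]/16,'rect',px.round(2),(a/4,b/4),'cent',cc.round(2),ray(n,*cc,.04).round(4))
    out.append(ray(n,*cc,.04))
  return np.array(out)
E
python3 -c "
from m import *
L=[.5273,.0802];P=[.5119,.0074];R=[.4956,-.0655]
a=cv2.imread('pics/i_scene.png');o=lids('scene',a,[L,P,R])
d=o[1]-(o[0]+o[2])/2;print('pot-mid scene mm',d*1e3,'sep',np.linalg.norm(o[0]-o[2]))
lids('scene',cv2.imread('pics/scene0.png'),[L,[.5191,.279],R])
lids('top',cv2.imread('pics/top0.png'),[L,[.5191,.279],R])
lids('top',cv2.imread('pics/i_top.png'),[L,P])
"
```

```text
scene [0.5273, 0.0802] area 113.0625 rect [333.55 294.56] (10.540410041809082, 12.539144515991211) cent [333.48 294.66] [0.529  0.0843 0.04  ]
scene [0.5119, 0.0074] area 177.3125 rect [321.38 268.88] (14.25, 15.25) cent [321.53 268.65] [0.515  0.0129 0.04  ]
scene [0.4956, -0.0655] area 90.3125 rect [310.83 243.57] (9.155719757080078, 11.156637191772461) cent [310.93 243.55] [ 0.4983 -0.0615  0.04  ]
pot-mid scene mm [ 1.33212536e+00  1.51861874e+00 -5.55111512e-14] sep 0.14897286531817383
scene [0.5273, 0.0802] area 115.4375 rect [333.78 294.68] (10.734135627746582, 12.259705543518066) cent [333.73 294.63] [0.5285 0.0845 0.04  ]
scene [0.5191, 0.279] area 267.1875 rect [394.77 368.97] (19.902557373046875, 17.135692596435547) cent [394.43 369.5 ] [0.5202 0.2831 0.04  ]
scene [0.4956, -0.0655] area 92.5625 rect [310.88 243.72] (9.18619441986084, 11.701592445373535) cent [311.05 243.65] [ 0.4982 -0.0611  0.04  ]
top [0.5273, 0.0802] area 146.6875 rect [273.29 252.06] (11.871360778808594, 13.899930000305176) cent [273.48 252.11] [0.5251 0.0808 0.04  ]
top [0.5191, 0.279] area 216.125 rect [171.38 244.25] (17.0, 15.75) cent [171.46 243.81] [0.5182 0.2794 0.04  ]
top [0.4956, -0.0655] area 164.875 rect [348.16 277.14] (13.993078231811523, 14.230249404907227) cent [347.82 277.09] [ 0.4934 -0.0666  0.04  ]
top [0.5273, 0.0802] area 178.25 rect [276.24 252.11] (14.857815742492676, 13.419654846191406) cent [276.05 252.2 ] [0.5255 0.0759 0.04  ]
top [0.5119, 0.0074] area 199.6875 rect [307.46 262.87] (12.890666007995605, 22.45501708984375) cent [308.82 262.58] [0.5127 0.0106 0.04  ]
```

The scene lids put the pot within about 2 mm of the midpoint. That is good, so on to the handle.

Request:
arm_command(
  increments=[0.1,0.3,2,0,0,0,0,0,1,0,0,0,0,0,1,0,0,0,0,0,0,0,0,0],
)

```text
time: 19.57
tcp_pos: [0.5783, -0.1418, 0.0892]
tool_rot: [0.108, 0.994, 0.0, -0.002]
ft_force: [0.1, -0.2, -0.8]
opening: 0.0684
grasp_force: 0.0
```

Request:
arm_command(
  increments=[0,0,1,0,0,0,0,0,1,0,0,0,0,0,1,0,0,0,0,0,0.5,0,0,0,0,0,0,0,0,0],
)

```text
time: 19.98
tcp_pos: [0.5788, -0.1425, 0.0546]
tool_rot: [0.108, 0.994, 0.0, -0.001]
ft_force: [0.1, -0.5, -0.1]
opening: 0.0682
grasp_force: 0.0
```

Request:
arm_command(
  increments=[0,0,0,0,0,0,0,0,0,0,0,0,0,0,0,0,0,0,0,0,0,0,0,0,0,0,0,0,0,0,0,0,0,0,0,0,0,0,0,0,0,0,0,0,0,0,0,0],
  grip=-0.9,
  newtons=60,
)

```text
time: 20.65
tcp_pos: [0.5799, -0.1433, 0.0568]
tool_rot: [0.108, 0.994, -0.0, 0.0]
ft_force: [-3.0, -5.5, 6.4]
opening: 0.0154
grasp_force: 58.6
```

Request:
arm_command(
  increments=[0,0.5,-0.2,0,0,0,0,1,0,0,0,0,0,1,0,0,0,0,0,1,0,0,0,0,0,0,0,0,0,0],
)

```text
time: 21.07
tcp_pos: [0.5872, -0.1076, 0.0569]
tool_rot: [0.108, 0.994, -0.0, -0.001]
ft_force: [5.6, -6.4, -19.2]
opening: 0.0148
grasp_force: 63.4
```

```bash
cat >> h.py <<'E'
def rail():
    s=r.state();a=np.radians(77.8);u=np.array([np.cos(a),np.sin(a),0]);v=np.array([np.sin(a),-np.cos(a),0])
    print("t",round(s["time"],2),"s mm",round(1e3*(s["tcp_pos"]@u),2),"lat",round(1e3*(s["tcp_pos"]@v),2),"z",s["tcp_pos"][2].round(4),"Fs",round(s["ft_force"]@u,2),"Flat",round(s["ft_force"]@v,2),"Fz",s["ft_force"][2].round(1),"open",s["opening"].round(4),s["grasp_force"].round(1))
E
python3 -c "
from h import *
rail();go((.58,-.143,.055),77.8)"
```

```text
Traceback (most recent call last):
  File "h.py", line 24, in rail
    print("t",round(s["time"],2),"s mm",round(1e3*(s["tcp_pos"]@u),2),"lat",round(1e3*(s["tcp_pos"]@v),2),"z",s["tcp_pos"][2].round(4),"Fs",round(s["ft_force"]@u,2),"Flat",round(s["ft_force"]@v,2),"Fz",s["ft_force"][2].round(1),"open",s["opening"].round(4),s["grasp_force"].round(1))
                                                                                                                                                                                                                                           ^^^^^^^^^^^^^^^^^^
AttributeError: 'float' object has no attribute 'round'
```

Request:
arm_command(
  increments=[0,1,0.1,0,0,0,0,1.2,0,0,0,0,0,1.2,0,0,0,0,0,1.2,0,0,0,0,0,1.2,0,0,0,0,0,0.8,0,0,0,0,0,0.4,0,0,0,0,0,0,0,0,0,0],
)

```text
time: 21.73
tcp_pos: [0.6017, -0.0398, 0.0568]
tool_rot: [0.108, 0.994, -0.0, -0.001]
ft_force: [-2.9, -4.1, -0.6]
opening: 0.0153
grasp_force: 66.1
```

```bash
sed -i 's/s\["opening"\].round(4),s\["grasp_force"\].round(1)/round(s["opening"],4),round(s["grasp_force"],1)/' h.py; python3 -c "
from h import *
rail();print(r.state()['wrist_torque']);go((.58,-.143,.055),77.8)"
```

```text
t 21.73 s mm 88.29 lat 596.49 z 0.0568 Fs -4.57 Flat -1.96 Fz -0.6 open 0.0153 66.1
[-0.94881771  0.57022007  0.31136434]
t 21.73 tcp [ 0.6017 -0.0398  0.0568] turn [-0.1 -0.1 -0.2] shift now-axes [ -0.09 -10.55   0.19] goal-axes [ -0.06 -10.55   0.18]
```

Request:
arm_command(
  increments=[0,0.3,0,0,0,0,0,0.3,0,0,0,0,0,0,0,0,0,0],
)

```text
time: 21.98
tcp_pos: [0.6028, -0.0344, 0.0568]
tool_rot: [0.108, 0.994, -0.001, -0.001]
ft_force: [-4.2, -5.0, -1.1]
opening: 0.0152
grasp_force: 66.1
```

Request:
arm_command(
  increments=[0,0.3,0,0,0,0,0,0,0,0,0,0],
)

```text
time: 22.15
tcp_pos: [0.6034, -0.0316, 0.0568]
tool_rot: [0.108, 0.994, -0.001, -0.001]
ft_force: [-4.4, -5.3, -1.4]
opening: 0.015
grasp_force: 66.2
```

Request:
arm_command(
  increments=[0,0.3,0,0,0,0,0,0,0,0,0,0],
)

```text
time: 22.32
tcp_pos: [0.604, -0.0287, 0.0568]
tool_rot: [0.108, 0.994, -0.001, -0.001]
ft_force: [-4.8, -4.7, -0.6]
opening: 0.0153
grasp_force: 66.2
```

Request:
arm_command(
  increments=[0,0.2,0,0,0,0,0,0,0,0,0,0],
)

```text
time: 22.48
tcp_pos: [0.6044, -0.0268, 0.0568]
tool_rot: [0.108, 0.994, -0.001, -0.001]
ft_force: [-5.2, -4.9, 0.1]
opening: 0.015
grasp_force: 66.2
```

Request:
arm_command(
  increments=[0,0.2,0,0,0,0,0,0,0,0,0,0],
)

```text
time: 22.65
tcp_pos: [0.6047, -0.0253, 0.0568]
tool_rot: [0.108, 0.994, -0.001, -0.001]
ft_force: [-5.7, -7.8, -0.2]
opening: 0.0155
grasp_force: 66.3
```

```bash
python3 -c "
from h import *
rail()"
```

```text
t 22.65 s mm 103.07 lat 596.37 z 0.0568 Fs -8.79 Flat -3.93 Fz -0.2 open 0.0155 66.3
```

Request:
arm_command(
  increments=[0.03,0.2,0,0,0,0,0,0,0,0,0,0],
)

```text
time: 22.82
tcp_pos: [0.6051, -0.0233, 0.0568]
tool_rot: [0.108, 0.994, -0.001, -0.001]
ft_force: [-4.0, -8.0, -1.3]
opening: 0.0149
grasp_force: 66.1
```

Request:
arm_command(
  increments=[0,0.2,0,0,0,0,0,0,0,0,0,0],
)

```text
time: 22.98
tcp_pos: [0.6055, -0.0212, 0.0568]
tool_rot: [0.108, 0.994, -0.001, -0.001]
ft_force: [-3.8, -6.4, -1.2]
opening: 0.0154
grasp_force: 66.1
```

Request:
arm_command(
  increments=[0,0.2,0,0,0,0,0,0,0,0,0,0],
)

```text
time: 23.15
tcp_pos: [0.606, -0.019, 0.0568]
tool_rot: [0.108, 0.994, -0.001, -0.001]
ft_force: [-3.2, -5.1, -1.4]
opening: 0.015
grasp_force: 66.0
```

Request:
arm_command(
  increments=[0,0.1,0,0,0,0,0,0,0,0,0,0],
)

```text
time: 23.32
tcp_pos: [0.6062, -0.018, 0.0568]
tool_rot: [0.108, 0.994, -0.0, -0.001]
ft_force: [-4.0, -4.8, -1.0]
opening: 0.0153
grasp_force: 66.0
```

Request:
arm_command(
  increments=[0,0.1,0,0,0,0,0,0,0,0,0,0],
)

```text
time: 23.48
tcp_pos: [0.6065, -0.017, 0.0568]
tool_rot: [0.108, 0.994, -0.0, -0.001]
ft_force: [-3.7, -3.2, -2.4]
opening: 0.0151
grasp_force: 66.0
```

```bash
python3 -c "
from h import *
rail()"
```

```text
t 23.48 s mm 111.56 lat 596.35 z 0.0568 Fs -3.86 Flat -2.91 Fz -2.4 open 0.0151 66.0
```

Request:
arm_command(
  increments=[0,0.1,0,0,0,0,0,0,0,0,0,0],
)

```text
time: 23.65
tcp_pos: [0.6067, -0.0159, 0.0568]
tool_rot: [0.108, 0.994, -0.0, -0.001]
ft_force: [-3.0, -1.9, -1.3]
opening: 0.015
grasp_force: 66.0
```

Request:
arm_command(
  increments=[0,0.1,0,0,0,0,0,0,0,0,0,0],
)

```text
time: 23.82
tcp_pos: [0.6069, -0.0147, 0.0568]
tool_rot: [0.108, 0.994, -0.0, -0.001]
ft_force: [-3.6, -0.5, -2.0]
opening: 0.015
grasp_force: 65.9
```

Request:
arm_command(
  increments=[0,0.05,0,0,0,0,0,0,0,0,0,0],
)

```text
time: 23.98
tcp_pos: [0.607, -0.0142, 0.0568]
tool_rot: [0.108, 0.994, -0.0, -0.001]
ft_force: [-4.9, -2.1, -2.9]
opening: 0.0149
grasp_force: 65.9
```

```bash
python3 -c "
from h import *
rail()"
```

```text
t 23.98 s mm 114.4 lat 596.32 z 0.0568 Fs -3.04 Flat -4.33 Fz -2.9 open 0.0149 65.9
```

Request:
arm_command(
  increments=[0,0.05,0,0,0,0,0,0,0,0,0,0],
)

```text
time: 24.15
tcp_pos: [0.6071, -0.014, 0.0568]
tool_rot: [0.108, 0.994, -0.0, -0.001]
ft_force: [-5.0, -4.5, -2.9]
opening: 0.0153
grasp_force: 65.9
```

Request:
arm_command(
  increments=[0,0,0,0,0,0],
)

```text
time: 24.23
tcp_pos: [0.6071, -0.0139, 0.0568]
tool_rot: [0.108, 0.994, -0.0, -0.001]
ft_force: [-4.9, -4.1, -1.9]
opening: 0.0154
grasp_force: 65.9
```

```bash
python3 -c "
from h import *
rail()"
```

```text
t 24.23 s mm 114.66 lat 596.33 z 0.0568 Fs -5.01 Flat -3.9 Fz -1.9 open 0.0154 65.9
```

The force bottomed at about -1.3 N and is now climbing steeply with almost no travel, so the ball is seated. I'll let it settle and check.

Request:
arm_command(
  increments=[0,0.02,0,0,0,0,0,0,0,0,0,0,0,0,0,0,0,0,0,0,0,0,0,0,0,0,0,0,0,0,0,0,0,0,0,0],
)

```text
time: 24.73
tcp_pos: [0.6071, -0.0139, 0.0568]
tool_rot: [0.108, 0.994, -0.0, -0.001]
ft_force: [-4.5, -4.3, -1.7]
opening: 0.0153
grasp_force: 66.0
```

```bash
python3 -c "
from m import *
rail();L=[.5273,.0802];P=[.5119,.0074];R=[.4956,-.0655]
a=r.capture('scene')[...,::-1];lids('scene',a,[L,R]);rail()"
```

```text
t 24.73 s mm 114.67 lat 596.32 z 0.0568 Fs -5.18 Flat -3.49 Fz -1.7 open 0.0153 66.0
scene [0.5273, 0.0802] area 104.8125 rect [333.6  294.42] (10.009284973144531, 11.685481071472168) cent [333.41 294.52] [0.5289 0.0839 0.04  ]
scene [0.4956, -0.0655] area 90.125 rect [310.92 244.01] (9.994054794311523, 10.711859703063965) cent [310.7  243.79] [ 0.4992 -0.0611  0.04  ]
t 24.78 s mm 114.69 lat 596.36 z 0.0568 Fs -6.47 Flat -3.84 Fz -1.2 open 0.0153 66.0
```

The ball is stable in the notch and the bottles have not moved. Handing in.

```bash
python3 -c "
from bench import r
print(r.job_done())"
```

```text
the job is handed in; nothing more can be done
None
```

Handed in at about 25 s: the pot stands about 2 mm from the midpoint by the scene camera and is released, and the magnifier is held in the notch where I felt the ball drop in; one risk is a brief 43.6 N fingertip touch on the bare table while I found that the reported tool height was about 37 mm too low.

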